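# Flag the mouldy cheese on the ripening shelf and point it out

## Robot

A 7-joint arm with a two-finger parallel gripper is mounted at the origin on the work surface. World frame = base frame: x ahead of the robot, y to its left, z up, the work surface at z = 0. Lengths are in mm, angles in rad, forces in N, time in s.
With the tool pointing down it reaches from about 400 to 925 mm from the base axis. Payload 5.6 kg.
Tool frame: the origin (TCP) lies at the centre of the arm's flange, where the gripper is bolted on; the fingertips stand 173 mm ahead of it and the grasp point (between the pads) lies 155 mm ahead of it; y points along the fingers, z is the direction in which the jaws open and shut, and the axes are right-handed (so a half turn about y gives the same grasp; the last joint's range is limited). The gripper opens to 85 mm and grips with 20 to 120 N. Pads are 22 mm wide; open, the fingers measure 114 mm over their backs; the gripper's body (76 mm by 85 mm) begins 54 mm behind the grasp point. The pads swing forward as they close: fully open they stand 13 mm farther back than shut.
Start: joints at [1.144, 0.468, -0.012, 1.603, 0.006, 1.071, -0.056], TCP at [243.355, -602.727, 404.69] pointing down, gripper open.
Joint ranges: [-2.53, 2.53], [-0.31, 2.02], [-1.57, 1.55], [0.28, 2.44], [-1.29, 4.43], [0.15, 1.84], [-2.92, 2.92]. Speed limits (rad/s): [2.57, 2.57, 3.14, 3.14, 3.14, 3.14, 3.14].

## Interface

Orientations are given as a unit quaternion [x, y, z, w].
In Python, from bench import ctrl gives the robot as it stands. The module is installed in compiled form; this text tells all that it offers.
- The arm moves only by the tool apply_moves, never from a script. Its argument "commands" is a list of rows, each an object of numbers: "fingers": the finger opening in m, from 0 to 0.0854; "dx", "dy", "dz": the shift along the tool's x, y, z in m; "ax", "ay", "az": the turn, a rotation vector about the tool's x, y, z in rad. A call has 1 to 5 rows; each row is the pose to reach, as a shift and turn from the pose commanded when the call began, along the tool's axes at that moment; what a row does not reach only later rows make up. A row lasts 1/10 s, in which the tool goes at most 50 mm and 8.59 degrees, less where a joint would pass 70% of its speed; a pose out of reach is approached as far as the arm can. A call with a gripper value outside its range is refused whole. The fingers move at their own pace and stop on an object; the grip force is fixed at half the most. Time passes only in rows, so rows that repeat a pose let the fingers close. It gives the time, the measured TCP pose, the force and the opening at its end, in the units of the state.
- ctrl.read_state(): the state, without advancing time (a new reading comes with each control period).
- ctrl.get_image(name): name is "scene" or "top"; returns a dict with "frame" (384x512x3 uint8, blue, green, red), "z_map" (384x512 float32, mm along the optical axis (not along the pixel's ray), 0 where there is no reading), "vfov" (degrees; the focal length in pixels is half the picture's height over the tangent of half this angle, whatever the lens; pixels are square), "cx", "cy" (the principal point, pixels), "R" (3x3) and "t" (3): a world point X has camera coordinates R X + t. Camera axes: x right, y down, z forward; pixel columns grow to the right and rows downward; lengths in mm; the calibration is good to about 2 mm. A picture is of the moment at which its call begins.
- ctrl.job_done(): hands the job in, once; it reports no verdict.
Trained networks look in a picture, given as the dict that the camera call returned (one of the last four; its "shot" number tells which), for a name from the list of things; names that differ only in an ending like _2 or _b are one class to them, and where a whole thing is asked for, a point or a joint stands for the part that bears it (a point fixed in the world has none). Each returns a list of dicts, best first, with "confidence" (0 to 1); they miss things now and then, are a little off and sometimes report something else, mostly with a low value. They report only what shows in the picture. A call takes as long as a camera call. They do not tell look-alikes from the thing itself.
- ctrl.look_for(picture, target): "location" ([x, y, z] in mm, in world coordinates, good to about 4 mm: the middle of the surface that is visible of it).
- ctrl.trace(picture, target): "region" (384x512 bool, what is visible of it).
- ctrl.pinpoint(picture, target): "location" ([x, y, z] in mm, in world coordinates, good to about 4 mm: a listed point, or the origin of a listed thing).
The state is a dict: "time": time; "qpos": joint angles; "joint_vel": joint speeds; "tau": joint torques, N m; "tcp_pos": TCP position; "tool_rot": TCP orientation; "force": force on the tool from outside, world axes, zero at the start; "ft_torque": the same for the moment, N m; "width": opening from 0.0 (shut) to 1.0 (fully open).
Only numpy, scipy, OpenCV 4.12 (cv2) and the standard library are available. Lean on these libraries where they do the work, as an engineer would, in place of code of your own. Each camera call takes 0.05 s, during which the arm holds its last target.

## Task

One of the three small cheeses on the wire shelf has a blue mould spot on top. Push the red label holder along the shelf's edge until it is centred in front of that cheese, then point at the mould spot itself with the fingertips just above it, a centimetre or two away and without touching the cheese, keep pointing for two to three seconds so that the cheesemaker sees it, and draw the hand back well clear. Leave all the cheeses, the brush and the bowl where they are.

Things in the scene. Friction and masses are not known exactly. Their poses are not given: they have to be found in the camera images.
- rack: Low chromed wire shelf, fixed: deck 230 mm deep (its x, away from the robot) by 460 mm wide (its y), wire tops 100 mm above the bench. Origin on the bench under the deck's centre. Its near edge, a wire truss 67 to 100 mm high, has its near face at x = -118 mm. Corner posts (25 mm thick) at x +-115, y +-230 mm end 117 mm above the bench. Nothing else stands before the near edge.
- marker (a joint): Position of the red label holder along the shelf's near edge, in m: it equals the y (rack frame) of the holder's centre. Travel -0.175 to 0.165. It slides when pushed with about 2 N and stays where it is left.
- marker_mid (a point): Centre of the red wedge-shaped label holder with blank white card, clipped on the shelf's near edge; axes as the rack's. 90 mm wide (y), 62 to 104 mm above the bench. It stands out 25 mm from the edge's near face at its foot, 9 mm at its top (this point: 12 mm out). Push on its flat end caps, 45 mm either side of this point, 21 mm deep up to 82 mm above the bench.
- mould_cheese: The cheese with the blue mould spot: small round cheese with pale top and greyish side, 76 mm in diameter, 55 mm high, about 250 g, loose on the shelf. Origin at the centre of its underside, z up.
- mould_spot (a point): The blue-green mould spot, 20 mm across, flat on the top of that cheese, 21 mm off its centre (along the cheese's own x). The point is its centre, on the top face.
- sound_cheese_a: A sound cheese of the same size and look, without a blue spot (faint straw marks on top). Origin at the centre of its underside.
- sound_cheese_b: Another sound cheese of the same size and look, without a blue spot. Origin at the centre of its underside.
- rind_brush: Wooden rind brush lying loose on the bench, bristles down, 217 mm long with its handle (towards its -x), 42 mm wide, 41 mm high. Origin on the bench under the centre of its head.
- steel_bowl: Empty round steel bowl standing loose on the bench, 150 mm across, 55 mm high. Origin at the centre of its underside.
There are look-alikes about, which are no part of the job. Leave any black or orange look-alike of the mould_cheese alone.

How it is judged:
By the outcome, as a careful person would: the job done as asked, in the order asked, and still so for the second after the job is handed in, with the robot touching nothing.
It also fails if it takes over 54 s, if anything falls off the work surface, if the arm or the gripper's body presses on something with over 40 N, if the wrist force passes 120 N, or if a joint passes its speed limit or range.

## Working session

There is one attempt and no reset: what is moved stays moved. The work goes in short steps, Python scripts to look and compute and a tool call to move; the robot and the scene stay as the last step left them, time stands still between calls to the robot, and variables do not carry over. Pictures are saved under pics/ and viewed, and the job is handed in when it is done.

Besides the shell and the picture viewer there is one more tool, called after ">>>" by a JSON object that holds its "method" and its "body", one argument or row to a line. apply_moves: Moves the arm, as the interface text tells. Its arguments: {"type":"object","properties":{"commands":{"type":"array"}},"required":["commands"]}

```bash
mkdir -p pics; ls; python3 - <<'E'
from bench import ctrl
import cv2,pickle
s=ctrl.read_state();print(s)
for n in("scene","top"):
    p=ctrl.get_image(n);cv2.imwrite(f"pics/{n}1.png",p["frame"])
    pickle.dump(p,open(f"{n}1.pkl","wb"))
    print(n,p["vfov"],p["cx"],p["cy"],p["R"],p["t"])
    for t in["mould_spot","mould_cheese","sound_cheese_a","marker_mid","rack","rind_brush","steel_bowl"]:
        for d in ctrl.pinpoint(p,t):print(t,[round(float(v)) for v in d["location"]],round(d["confidence"],2))
E
```

```text
pics
{'time': 0.0, 'qpos': array([ 1.14400856,  0.46836408, -0.01159311,  1.60366012,  0.00598844,
        1.07138897, -0.05628376]), 'joint_vel': array([ 9.39837641e-04,  6.09414772e-04,  1.59834683e-03,  1.70141999e-04,
       -5.09541495e-04,  5.25114699e-04,  3.14226149e-05]), 'tau': array([ 1.47895939e-04, -5.32385123e+01,  2.13771412e-02, -2.51305372e+01,
        1.13708986e-02,  7.84499949e-03, -8.90190279e-06]), 'tcp_pos': array([ 243.2365333 , -602.48924587,  403.73143226]), 'tool_rot': array([-0.13499821,  0.69474205, -0.6935211 ,  0.13467532]), 'force': array([-0.00656823, -0.17936389,  0.3769079 ]), 'ft_torque': array([ 0.02345384,  0.00867877, -0.00213082]), 'width': 1.000283519653442}
scene 50.26301030071527 259.85340624108875 193.81034878357326 [[ 0.71637213  0.69741334 -0.02062992]
 [ 0.51792373 -0.5513501  -0.65403982]
 [-0.4675104   0.45785117 -0.75617877]] [-409.40864478 -230.57436862 1578.67282084]
mould_spot [820, 261, 58] 0.91
mould_spot [573, 164, 156] 0.88
mould_spot [819, 99, 56] 0.64
mould_spot [340, 207, 54] 0.64
mould_spot [612, 4, 96] 0.27
mould_cheese [8
[... 402 characters left out ...]
9376 262.59669463659435 188.4263484084225 [[-0.02554773 -0.99964525 -0.00752887]
 [-0.99426471  0.02619117 -0.10369047]
 [ 0.10385088  0.00483663 -0.99458112]] [   8.98601852  608.19395236 1369.16114579]
mould_spot [341, 206, 57] 0.8
mould_spot [824, 99, 57] 0.67
mould_spot [577, 166, 153] 0.66
mould_spot [822, 262, 57] 0.55
mould_spot [569, 415, -4] 0.33
mould_cheese [806, 273, -2] 0.85
mould_cheese [357, 216, 2] 0.82
mould_cheese [590, 143, 100] 0.81
mould_cheese [802, 110, 0] 0.6
sound_cheese_a [619, -128, 100] 0.8
sound_cheese_a [620, 4, 98] 0.7
marker_mid [466, 81, 84] 0.53
rack [598, 9, -1] 0.72
rind_brush [471, -453, -1] 0.58
steel_bowl [571, 413, 0] 0.96
steel_bowl [468, 78, 82] 0.46
```

View pics/scene1.png

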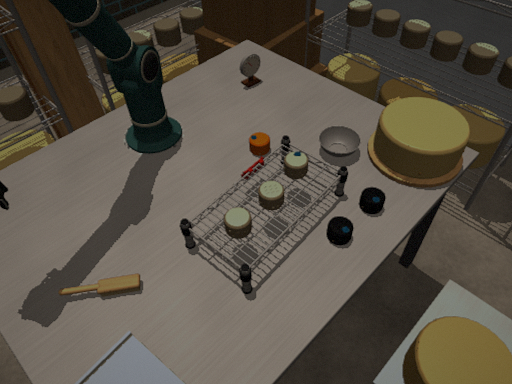

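View pics/top1.png

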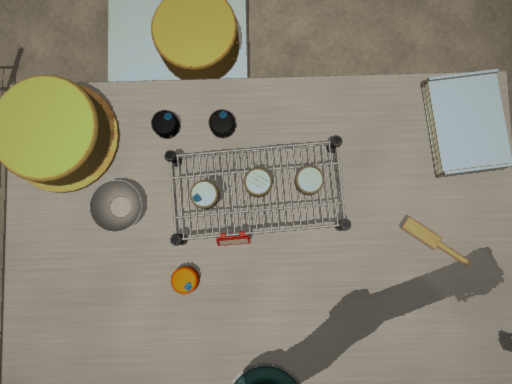

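Candidates for the mouldy cheese in the top view:
- pale cheese on the shelf with a blue spot, (204,195)
- pale cheeses without a spot, (258,182) and (310,180)
- black look-alikes, (165,124) and (222,123)
- orange look-alike, (185,280)

By the description I choose (204,195). The red holder is at (234,239). Next I'll check with a close crop and measure.

```bash
cat > h.py <<'E'
import numpy as np,cv2
def world(p):
    z=p["z_map"].astype(float);h,w=z.shape
    f=h/2/np.tan(np.radians(p["vfov"])/2)
    v,u=np.mgrid[:h,:w]
    c=np.stack([(u-p["cx"])/f*z,(v-p["cy"])/f*z,z],-1)
    X=(c-np.array(p["t"]))@np.array(p["R"])
    X[z==0]=np.nan
    return X
E
python3 - <<'E'
import pickle,cv2,numpy as np
from h import world
for n,(a,b,c,d) in(("top",(150,260,130,340)),("scene",(120,260,170,360))):
    p=pickle.load(open(n+"1.pkl","rb"));X=world(p);im=p["frame"].astype(int)
    cv2.imwrite(f"pics/{n}_crop1.png",cv2.resize(p["frame"][a:b,c:d],None,fx=4 if n=="scene" else 3.8,fy=4 if n=="scene" else 3.8,interpolation=cv2.INTER_CUBIC))
    B,G,R=im[...,0],im[...,1],im[...,2]
    x,y,z=X[...,0],X[...,1],X[...,2]
    # cheese tops
    m=(z>148)&(z<163)&(x>480)&(x<720)&(abs(y-5)<230)
    k,l=cv2.connectedComponents(m.astype(np.uint8))
    for i in range(1,k):
        q=X[l==i]
        if len(q)>60:
            (cc,r)=cv2.minEnclosingCircle(q[:,:2].astype(np.float32));print(n,"top",len(q),np.round(cc),round(r),np.round(np.median(q,0)))
    s=m&(B>R+10)
    print(n,"spot",s.sum(),np.round(X[s].mean(0),1))
    red=(R>100)&(R>2.2*G)&(R>2.2*B)&(x>430)&(x<510)&(z>50)
    q=X[red];print(n,"red",len(q),np.round(q.mean(0),1),np.round(np.percentile(q,[2,98],axis=0),1))
    post=(z>108)&(z<124)&(B<70)&(G<70)&(R<70)&(x>420)&(x<760)&(abs(y-5)<280)
    k,l=cv2.connectedComponents(post.astype(np.uint8))
    for i in range(1,k):
        q=X[l==i]
        if len(q)>15: print(n,"post",len(q),np.round(q.mean(0),1))
E
```

```text
top top 609 [ 617. -131.] 38 [ 616. -130.  154.]
top top 609 [615.   6.] 38 [614.   6. 154.]
top top 607 [586. 148.] 37 [585. 148. 155.]
top spot 288 [581.1  85.4 155.2]
top red 130 [471.5  76.9  96.9] [[458.7  33.7  61.7]
 [483.9 119.4 107.1]]
top post 54 [ 727.2 -211.7  116.6]
top post 60 [698.1 244.7 115.9]
top post 41 [ 498.9 -226.9  116.5]
top post 59 [469.9 231.1 116.3]
scene top 325 [586. 145.] 38 [589. 143. 154.]
scene top 392 [615.   3.] 38 [618.   1. 155.]
scene top 473 [ 618. -133.] 38 [ 620. -135.  154.]
scene spot 24 [576.7 165.2 155.9]
scene red 42 [475.2  76.9 102.6] [[468.4  38.9  98.9]
 [483.7 113.5 107.1]]
scene post 34 [472.4 227.3 114.4]
scene post 42 [699.7 242.3 115. ]
scene post 88 [602.7 124.3 116.1]
scene post 78 [635.6 -17.7 116.4]
scene post 55 [ 501.3 -229.9  115.2]
scene post 94 [ 640.1 -148.4  116.1]
scene post 70 [ 728.8 -215.2  115.2]
```

```bash
ls pics
```

```text
scene1.png
scene_crop1.png
top1.png
top_crop1.png
```

View pics/top_crop1.png

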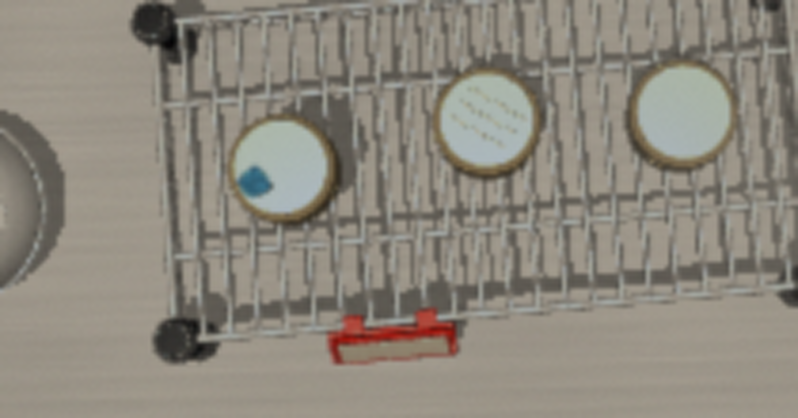

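View pics/scene_crop1.png

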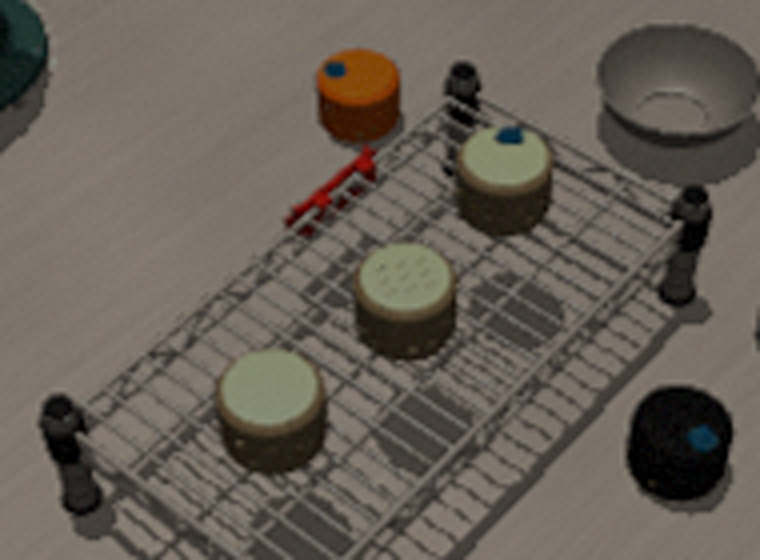

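The crops confirm that the only pale cheese with a blue spot is the one at top-view (204,195), spot at about (197,198). The middle cheese has straw marks only and the right one is plain. Next I'll work out the rack frame and the move offsets.

```bash
cat >> h.py <<'E'
from scipy.spatial.transform import Rotation as Ro
YAW=np.arctan2(28.9,458)
def mk(c):
    x=np.array([np.cos(YAW),np.sin(YAW)]);y=np.array([-x[1],x[0]])
    return (lambda P:np.stack([(np.asarray(P)[...,:2]-c)@x,(np.asarray(P)[...,:2]-c)@y],-1)),(lambda r:np.array(c)+r[0]*x+r[1]*y)
C={"top":np.array([598.5,9.3]),"scene":np.array([600.5,6.1])}
def red(p,n):
    X=world(p);im=p["frame"].astype(int);B,G,R=im[...,0],im[...,1],im[...,2]
    x,z=X[...,0],X[...,2]
    m=(R>90)&(R>2*G)&(R>2*B)&(x>430)&(x<510)&(z>50)
    q=mk(C[n])[0](X[m]);return len(q),q[:,1].min(),q[:,1].max(),np.percentile(q[:,1],[1,99]),np.percentile(q[:,0],[2,98])
E
python3 - <<'E'
import pickle,numpy as np
from h import *
from bench import ctrl
for n in("top","scene"):
    p=pickle.load(open(n+"1.pkl","rb"));X=world(p);im=p["frame"].astype(int)
    to,fr=mk(C[n])
    print(n,red(p,n))
    d=np.hypot(X[...,0]-586,X[...,1]-147)
    m=(X[...,2]>150)&(d<36)
    ch=to(np.array([586,148. if n=="top" else 145.]));print("cheese",ch)
    hsv=cv2.cvtColor(p["frame"],cv2.COLOR_BGR2HSV)
    s=m&(hsv[...,0]>85)&(hsv[...,0]<125)&(hsv[...,1]>90)
    q=X[s];print("spot",len(q),q.mean(0),"off",np.hypot(*(q.mean(0)[:2]-fr(ch))),"mid",(q.min(0)+q.max(0))/2, np.ptp(q,axis=0))
s=ctrl.read_state();R=Ro.from_quat(s["tool_rot"]);print(R.as_matrix().round(3))
E
```

```text
top (150, np.float64(31.686721260288472), np.float64(120.68527166733074), array([ 31.75724448, 118.77629632]), array([-135.43733449, -109.79627143]))
cheese [ -3.74053006 139.21188324]
spot 38 [576.19918604 165.82277354 155.45799552] off 20.33979378171158 mid [577.28371508 166.21875507 156.64216571] [16.30481739 18.72182138 11.80132645]
scene (58, np.float64(35.859038392530266), np.float64(121.0159867017861), array([ 36.57079821, 119.22225503]), array([-128.31618693, -111.68938534]))
cheese [ -5.72396521 139.53743663]
spot 21 [576.72265752 164.50011398 155.6708161 ] off 21.594525435871965 mid [576.70163927 163.4869166  156.77083155] [17.55239715 16.82694013  6.9392356 ]
[[-0.927 -0.     0.374]
 [-0.374 -0.    -0.927]
 [ 0.    -1.     0.   ]]
```

>>> {"method": "apply_moves", "body": {
  "commands": [
    {"fingers":0,"dx":-0.032,"dz":-0.035},
    {"fingers":0,"dx":-0.064,"dz":-0.07},
    {"fingers":0,"dx":-0.096,"dz":-0.105},
    {"fingers":0,"dx":-0.128,"dz":-0.14},
    {"fingers":0,"dx":-0.16,"dz":-0.175}
  ]
}}

```text
$.commands[0]: bad value
```

>>> {"method": "apply_moves", "body": {
  "commands": [
    {"fingers":0,"dx":-0.032,"dz":-0.035},
    {"fingers":0,"dx":-0.064,"dz":-0.07},
    {"fingers":0,"dx":-0.096,"dz":-0.105},
    {"fingers":0,"dx":-0.128,"dz":-0.14},
    {"fingers":0,"dx":-0.16,"dz":-0.175}
  ]
}}

```text
$.commands[0]: bad value
```

>>> {"method": "apply_moves", "body": {
  "commands": [
    {"fingers":0,"dx":-0.03,"dz":-0.03,"ay":0.11},
    {"fingers":0,"dx":-0.06,"dz":-0.06,"ay":0.22},
    {"fingers":0,"dx":-0.09,"dz":-0.09,"ay":0.32},
    {"fingers":0,"dx":-0.103,"dz":-0.106,"ay":0.32},
    {"fingers":0,"dx":-0.103,"dz":-0.106,"ay":0.32}
  ]
}}

```text
$.commands[0]: bad value
```

>>> {"method": "apply_moves", "body": {
  "commands": [
    {"fingers":0.0,"dx":-0.032,"dy":0.0,"dz":-0.035,"ax":0.0,"ay":0.0,"az":0.0},
    {"fingers":0.0,"dx":-0.064,"dy":0.0,"dz":-0.07,"ax":0.0,"ay":0.0,"az":0.0},
    {"fingers":0.0,"dx":-0.096,"dy":0.0,"dz":-0.105,"ax":0.0,"ay":0.0,"az":0.0},
    {"fingers":0.0,"dx":-0.128,"dy":0.0,"dz":-0.14,"ax":0.0,"ay":0.0,"az":0.0},
    {"fingers":0.0,"dx":-0.16,"dy":0.0,"dz":-0.175,"ax":0.0,"ay":0.0,"az":0.0}
  ]
}}

```text
time: 1.3
tcp_pos: [326.6, -378.7, 404.9]
tool_rot: [0.135, -0.694, 0.694, -0.135]
force: [1.3, -0.2, 0.9]
width: 0.143
```

>>> {"method": "apply_moves", "body": {
  "commands": [
    {"fingers":0.0,"dx":-0.032,"dy":0.0,"dz":-0.035,"ax":0.0,"ay":0.0,"az":0.0},
    {"fingers":0.0,"dx":-0.064,"dy":0.0,"dz":-0.07,"ax":0.0,"ay":0.0,"az":0.0},
    {"fingers":0.0,"dx":-0.096,"dy":0.0,"dz":-0.105,"ax":0.0,"ay":0.0,"az":0.0},
    {"fingers":0.0,"dx":-0.128,"dy":0.0,"dz":-0.14,"ax":0.0,"ay":0.0,"az":0.0},
    {"fingers":0.0,"dx":-0.16,"dy":0.0,"dz":-0.175,"ax":0.0,"ay":0.0,"az":0.0}
  ]
}}

```text
time: 1.8
tcp_pos: [409.3, -156.5, 405.1]
tool_rot: [0.134, -0.694, 0.694, -0.135]
force: [0.8, 0.3, 0.2]
width: 0.002
```

>>> {"method": "apply_moves", "body": {
  "commands": [
    {"fingers":0.0,"dx":-0.03,"dy":0.0,"dz":-0.03,"ax":0.0,"ay":0.11,"az":0.0},
    {"fingers":0.0,"dx":-0.06,"dy":0.0,"dz":-0.06,"ax":0.0,"ay":0.22,"az":0.0},
    {"fingers":0.0,"dx":-0.09,"dy":0.0,"dz":-0.09,"ax":0.0,"ay":0.32,"az":0.0},
    {"fingers":0.0,"dx":-0.103,"dy":0.0,"dz":-0.106,"ax":0.0,"ay":0.32,"az":0.0},
    {"fingers":0.0,"dx":-0.103,"dy":0.0,"dz":-0.106,"ax":0.0,"ay":0.32,"az":0.0}
  ]
}}

```text
time: 2.3
tcp_pos: [465.5, -18.3, 405.0]
tool_rot: [-0.024, 0.707, -0.706, 0.025]
force: [0.1, -0.4, -0.1]
width: -0.005
```

```bash
python3 - <<'E'
from bench import ctrl
from h import *
s=ctrl.read_state();print(s["time"],s["tcp_pos"],s["width"],Ro.from_quat(s["tool_rot"]).as_matrix().round(3))
o=[]
for n in("top","scene"):
    p=ctrl.get_image(n);o.append(p["frame"]);X=world(p)
    # finger lowest points
    m=(abs(X[...,0]-s["tcp_pos"][0])<60)&(abs(X[...,1]-s["tcp_pos"][1])<60)&(X[...,2]>175)&(X[...,2]<330)
    q=X[m]
    if len(q):print(n,len(q),q.min(0),q.max(0)); q=q[q[:,2]<q[:,2].min()+12];print(q.mean(0),q.min(0),q.max(0))
cv2.imwrite("pics/a2.png",cv2.resize(np.hstack(o),(800,300)));cv2.imwrite("pics/s2.png",o[1])
E
```

```text
2.3 [465.51077873 -18.28578852 404.96461702] -0.004929821707646063 [[-0.998  0.001  0.07 ]
 [-0.07   0.001 -0.998]
 [-0.001 -1.    -0.001]]
scene 507 [452.79595163 -78.25857826 232.82398589] [485.38419323  41.6330314  329.84303113]
[470.79144987 -23.85046383 239.96012345] [459.07333337 -33.57044983 232.82398589] [476.54933018  -6.53260941 244.41301788]
```

View pics/s2.png

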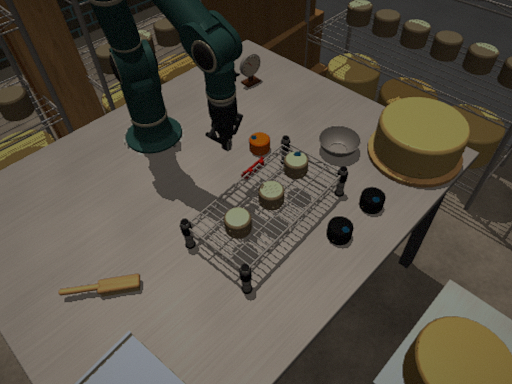

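The scene view shows the shut gripper at about (225,135), over the bench just in front of the shelf and clear of the red holder (253,168) and the orange look-alike (260,143). The fingertips measure 172 mm below the TCP, as stated. Next I descend beside the holder.

>>> {"method": "apply_moves", "body": {
  "commands": [
    {"fingers":0.0,"dx":0.0,"dy":0.04,"dz":0.0,"ax":0.0,"ay":0.0,"az":0.0},
    {"fingers":0.0,"dx":0.0,"dy":0.08,"dz":0.0,"ax":0.0,"ay":0.0,"az":0.0},
    {"fingers":0.0,"dx":0.0,"dy":0.12,"dz":0.0,"ax":0.0,"ay":0.0,"az":0.0},
    {"fingers":0.0,"dx":0.0,"dy":0.15,"dz":0.0,"ax":0.0,"ay":0.0,"az":0.0},
    {"fingers":0.0,"dx":0.0,"dy":0.167,"dz":0.0,"ax":0.0,"ay":0.0,"az":0.0}
  ]
}}

```text
time: 2.9
tcp_pos: [463.6, -23.6, 235.3]
tool_rot: [0.023, -0.707, 0.707, -0.02]
force: [0.6, 0.4, 0.4]
width: -0.002
```

>>> {"method": "apply_moves", "body": {
  "commands": [
    {"fingers":0.0,"dx":0.0,"dy":0.0,"dz":-0.008,"ax":0.0,"ay":0.0,"az":0.0},
    {"fingers":0.0,"dx":0.0,"dy":0.0,"dz":-0.016,"ax":0.0,"ay":0.0,"az":0.0},
    {"fingers":0.0,"dx":0.0,"dy":0.0,"dz":-0.024,"ax":0.0,"ay":0.0,"az":0.0},
    {"fingers":0.0,"dx":0.0,"dy":0.0,"dz":-0.03,"ax":0.0,"ay":0.0,"az":0.0},
    {"fingers":0.0,"dx":0.0,"dy":0.0,"dz":-0.03,"ax":0.0,"ay":0.0,"az":0.0}
  ]
}}

```text
time: 3.4
tcp_pos: [463.2, 9.6, 238.6]
tool_rot: [-0.023, 0.707, -0.707, 0.024]
force: [-0.2, 0.4, 1.0]
width: 0.002
```

```bash
cat > look.py <<'E'
from bench import ctrl
from h import *
import sys
k=sys.argv[1]
s=ctrl.read_state();print(s["time"],s["tcp_pos"],s["force"].round(1),"rack",mk(np.array([599.5,7.7]))[0](s["tcp_pos"]))
for n,(a,b,c,d) in(("top",(140,290,140,340)),("scene",(90,240,180,380))):
    p=ctrl.get_image(n);print(n,red(p,n))
    cv2.imwrite(f"pics/{n}_{k}.png",cv2.resize(p["frame"][a:b,c:d],None,fx=4,fy=4,interpolation=cv2.INTER_CUBIC))
    for t in("marker_mid","mould_cheese"):
        for q in ctrl.pinpoint(p,t):
            print(n,t,np.round(q["location"]),"rack",mk(C[n])[0](np.array(q["location"])).round(1),round(q["confidence"],2))
E
python3 look.py 3
```

```text
3.4 [463.18926203   9.56030886 238.63568639] [-0.2  0.4  1. ] rack [-135.92302052   10.44081069]
top (64, np.float64(85.53785343304332), np.float64(120.31171833461326), array([ 85.7039864 , 119.26571044]), array([-137.39200571, -109.570589  ]))
top marker_mid [468.  79.  82.] rack [-126.1   77.8] 0.52
top marker_mid [ 469. -454.    1.] rack [-158.3 -454.6] 0.19
top mould_cheese [810. 273.  -2.] rack [227.6 249.5] 0.91
top mould_cheese [804. 108.  -1.] rack [211.4  86. ] 0.83
top mould_cheese [355. 217.   1.] rack [-230.3  223. ] 0.8
top mould_cheese [589. 143. 101.] rack [ -1.3 134.5] 0.64
scene (41, np.float64(40.645361303537044), np.float64(121.95474405786743), array([ 42.48862065, 121.82814596]), array([-129.45119912, -111.26770759]))
scene marker_mid [463.  76.  78.] rack [-133.1   78.2] 0.5
scene mould_cheese [580. 148.  99.] rack [-11.1 142.7] 0.9
scene mould_cheese [809. 271.  -0.] rack [225.  251.5] 0.78
scene mould_cheese [804. 109.  -0.] rack [209.1  90.1] 0.7
```

View pics/scene_3.png

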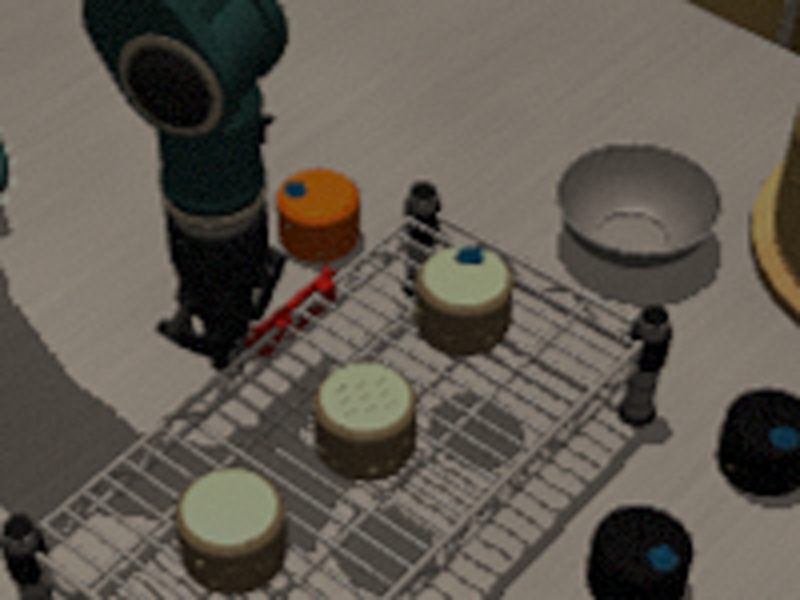

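>>> {"method": "apply_moves", "body": {
  "commands": [
    {"fingers":0.0,"dx":0.0,"dy":0.0,"dz":-0.005,"ax":0.0,"ay":0.0,"az":0.0},
    {"fingers":0.0,"dx":0.0,"dy":0.0,"dz":-0.01,"ax":0.0,"ay":0.0,"az":0.0},
    {"fingers":0.0,"dx":0.0,"dy":0.0,"dz":-0.015,"ax":0.0,"ay":0.0,"az":0.0},
    {"fingers":0.0,"dx":0.0,"dy":0.0,"dz":-0.02,"ax":0.0,"ay":0.0,"az":0.0},
    {"fingers":0.0,"dx":0.0,"dy":0.0,"dz":-0.025,"ax":0.0,"ay":0.0,"az":0.0}
  ]
}}

```text
time: 4.2
tcp_pos: [461.3, 33.6, 237.6]
tool_rot: [0.023, -0.707, 0.707, -0.022]
force: [0.1, -2.5, 0.5]
width: 0.0
```

>>> {"method": "apply_moves", "body": {
  "commands": [
    {"fingers":0.0,"dx":0.0,"dy":0.0,"dz":-0.005,"ax":0.0,"ay":0.0,"az":0.0},
    {"fingers":0.0,"dx":0.0,"dy":0.0,"dz":-0.01,"ax":0.0,"ay":0.0,"az":0.0},
    {"fingers":0.0,"dx":0.0,"dy":0.0,"dz":-0.015,"ax":0.0,"ay":0.0,"az":0.0},
    {"fingers":0.0,"dx":0.0,"dy":0.0,"dz":-0.02,"ax":0.0,"ay":0.0,"az":0.0},
    {"fingers":0.0,"dx":0.0,"dy":0.0,"dz":-0.025,"ax":0.0,"ay":0.0,"az":0.0}
  ]
}}

```text
time: 4.7
tcp_pos: [459.7, 58.7, 237.6]
tool_rot: [0.023, -0.707, 0.707, -0.022]
force: [0.9, -2.0, -0.2]
width: 0.001
```

```bash
python3 look.py 4
```

```text
4.7 [459.74020208  58.69986398 237.63308126] [ 0.9 -2.  -0.2] rack [-136.27066167   59.70003356]
top (21, np.float64(148.0704193187238), np.float64(160.5913318451407), array([148.07431337, 160.52918996]), array([-138.96914584, -119.88160742]))
top marker_mid [465. 120.  83.] rack [-126.6  118.7] 0.45
top mould_cheese [588. 143. 101.] rack [ -2.2 134.1] 0.92
top mould_cheese [809. 273.  -0.] rack [226.3 250.3] 0.92
top mould_cheese [353. 217.   1.] rack [-232.1  222.5] 0.8
top mould_cheese [804. 108.   2.] rack [211.2  85.7] 0.6
scene (46, np.float64(82.92532806366964), np.float64(166.17271769186488), array([ 86.13260746, 165.71154455]), array([-130.0270747, -111.3090371]))
scene marker_mid [462. 118.  80.] rack [-131.5  120. ] 0.58
scene mould_cheese [805. 106.   1.] rack [210.1  87. ] 0.92
scene mould_cheese [808. 272.  -1.] rack [224.1 252.7] 0.83
scene mould_cheese [356. 219.   0.] rack [-230.5  227.7] 0.72
scene mould_cheese [581. 147.  99.] rack [-10.7 141.6] 0.67
```

View pics/scene_4.png

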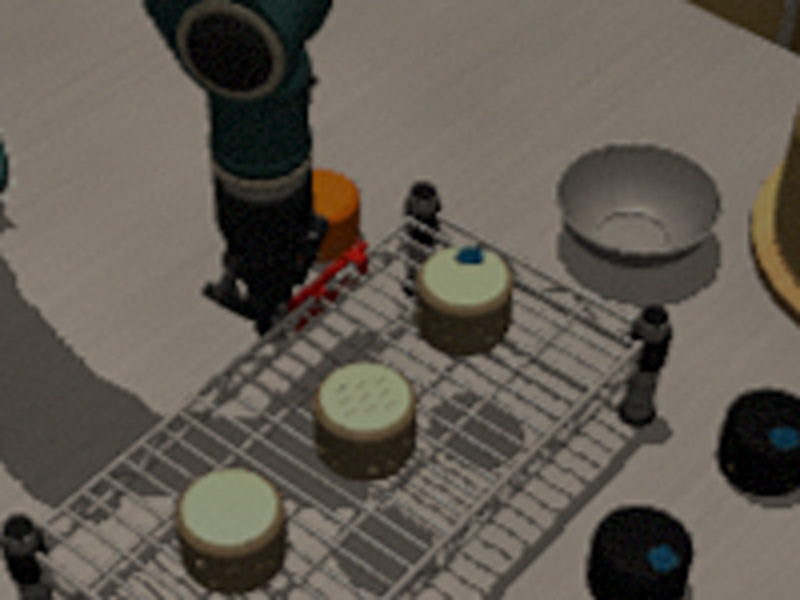

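View pics/top_4.png

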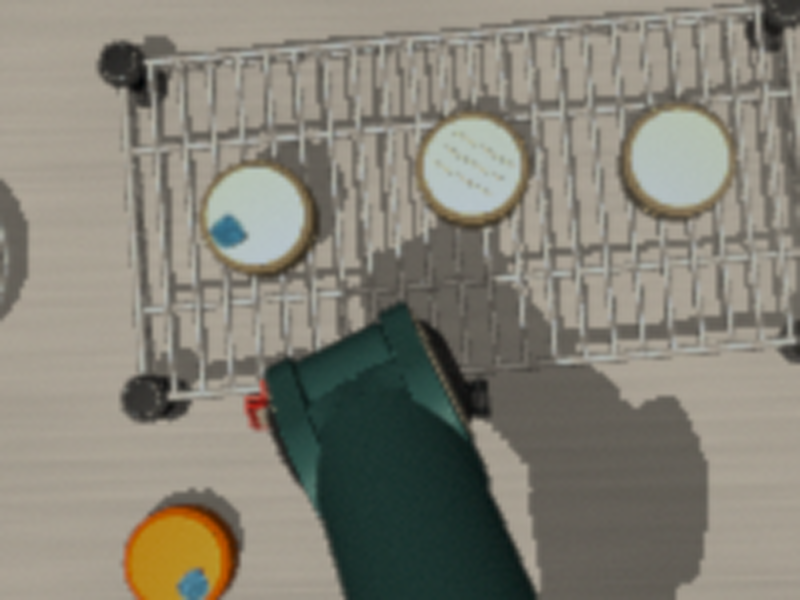

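In the scene crop the holder (now at about (330,285)) is being pushed by the finger, and the cheeses, bowl and orange look-alike have not moved. The estimate is 119–120 mm against a target of about 139 mm. I'll push most of the rest and back off to measure without occlusion.

>>> {"method": "apply_moves", "body": {
  "commands": [
    {"fingers":0.0,"dx":0.0,"dy":0.0,"dz":-0.005,"ax":0.0,"ay":0.0,"az":0.0},
    {"fingers":0.0,"dx":0.0,"dy":0.0,"dz":-0.01,"ax":0.0,"ay":0.0,"az":0.0},
    {"fingers":0.0,"dx":0.0,"dy":0.0,"dz":-0.015,"ax":0.0,"ay":0.0,"az":0.0},
    {"fingers":0.0,"dx":0.0,"dy":0.0,"dz":-0.018,"ax":0.0,"ay":0.0,"az":0.0},
    {"fingers":0.0,"dx":0.0,"dy":0.0,"dz":-0.018,"ax":0.0,"ay":0.0,"az":0.0}
  ]
}}

```text
time: 5.5
tcp_pos: [458.6, 77.0, 237.7]
tool_rot: [-0.023, 0.707, -0.707, 0.023]
force: [-0.3, 0.3, -0.1]
width: 0.002
```

>>> {"method": "apply_moves", "body": {
  "commands": [
    {"fingers":0.0,"dx":0.0,"dy":0.0,"dz":0.03,"ax":0.0,"ay":0.0,"az":0.0},
    {"fingers":0.0,"dx":0.0,"dy":0.0,"dz":0.06,"ax":0.0,"ay":0.0,"az":0.0},
    {"fingers":0.0,"dx":0.0,"dy":0.0,"dz":0.1,"ax":0.0,"ay":0.0,"az":0.0},
    {"fingers":0.0,"dx":0.0,"dy":0.0,"dz":0.13,"ax":0.0,"ay":0.0,"az":0.0},
    {"fingers":0.0,"dx":0.0,"dy":0.0,"dz":0.13,"ax":0.0,"ay":0.0,"az":0.0}
  ]
}}

```text
time: 6.0
tcp_pos: [467.0, -57.5, 237.6]
tool_rot: [0.02, -0.706, 0.707, -0.02]
force: [0.1, 0.2, -0.2]
width: -0.004
```

```bash
python3 look.py 5
```

```text
6.0 [467.03829011 -57.46300544 237.60337088] [ 0.1  0.2 -0.2] rack [-136.30243824  -56.69186183]
top (152, np.float64(91.31394631076022), np.float64(178.91692280473822), array([ 91.48798401, 178.3541898 ]), array([-135.46777732, -109.6764035 ]))
top marker_mid [ 471. -456.   -1.] rack [-156.6 -456.2] 0.65
top marker_mid [464. 140.  82.] rack [-125.9  138.4] 0.53
top mould_cheese [805. 272.  -1.] rack [222.8 249.7] 0.94
top mould_cheese [803. 110.   1.] rack [210.3  87.6] 0.8
top mould_cheese [357. 218.  -0.] rack [-227.6  223.6] 0.8
top mould_cheese [590. 143.  99.] rack [-1.00e-01  1.34e+02] 0.76
top mould_cheese [599.   7.  -0.] rack [ 0.5 -2. ] 0.67
scene (61, np.float64(96.69408794008908), np.float64(182.35473579904533), array([ 97.32678832, 180.71201484]), array([-130.60442902, -110.9130627 ]))
scene marker_mid [459. 138.  82.] rack [-133.1  140.9] 0.65
scene mould_cheese [583. 147.  99.] rack [ -8.5 141.8] 0.91
scene mould_cheese [806. 108.   0.] rack [211.3  88.9] 0.88
scene mould_cheese [356. 223.  -1.] rack [-230.6  231.7] 0.85
```

View pics/top_5.png

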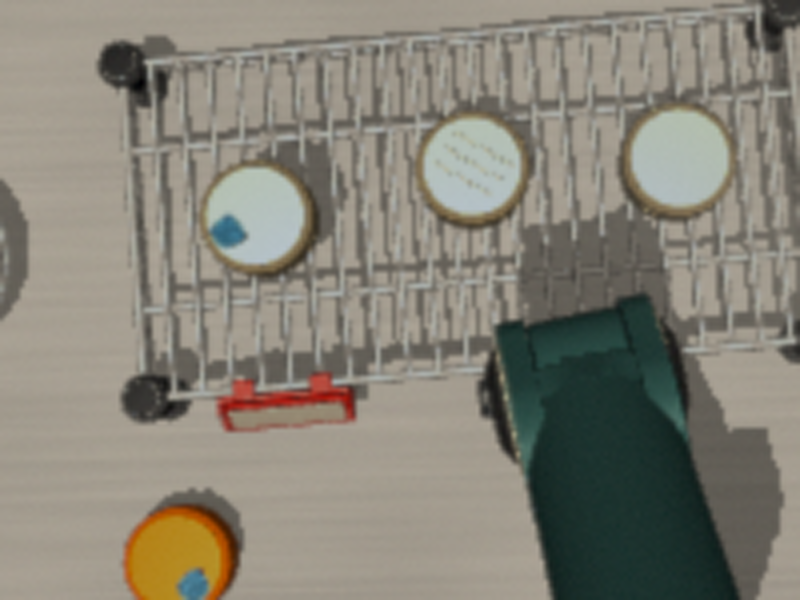

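View pics/scene_5.png

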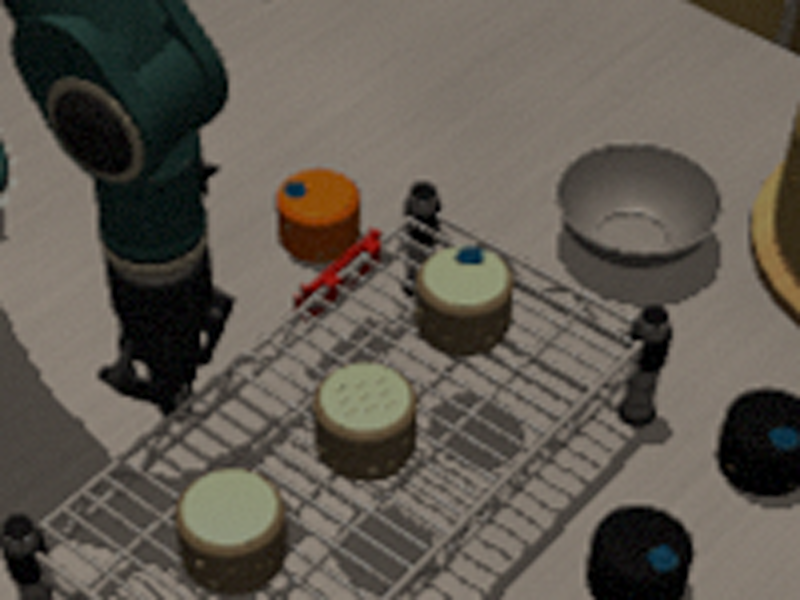

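The unobstructed views put the holder's centre at 135–141 mm: top red extent 135, scene 139.5, finger contact 137, network 138–141. The cheese is at 139.3. I'll nudge it 2–3 mm further.

>>> {"method": "apply_moves", "body": {
  "commands": [
    {"fingers":0.0,"dx":0.0,"dy":0.0,"dz":-0.04,"ax":0.0,"ay":0.0,"az":0.0},
    {"fingers":0.0,"dx":0.0,"dy":0.0,"dz":-0.08,"ax":0.0,"ay":0.0,"az":0.0},
    {"fingers":0.0,"dx":0.0,"dy":0.0,"dz":-0.105,"ax":0.0,"ay":0.0,"az":0.0},
    {"fingers":0.0,"dx":0.0,"dy":0.0,"dz":-0.115,"ax":0.0,"ay":0.0,"az":0.0},
    {"fingers":0.0,"dx":0.0,"dy":0.0,"dz":-0.12,"ax":0.0,"ay":0.0,"az":0.0}
  ]
}}

```text
time: 6.8
tcp_pos: [459.0, 67.7, 237.7]
tool_rot: [-0.024, 0.707, -0.707, 0.024]
force: [-0.4, -0.6, -0.3]
width: -0.003
```

>>> {"method": "apply_moves", "body": {
  "commands": [
    {"fingers":0.0,"dx":0.0,"dy":0.0,"dz":-0.004,"ax":0.0,"ay":0.0,"az":0.0},
    {"fingers":0.0,"dx":0.0,"dy":0.0,"dz":-0.007,"ax":0.0,"ay":0.0,"az":0.0},
    {"fingers":0.0,"dx":0.0,"dy":0.0,"dz":-0.01,"ax":0.0,"ay":0.0,"az":0.0},
    {"fingers":0.0,"dx":0.0,"dy":0.0,"dz":-0.012,"ax":0.0,"ay":0.0,"az":0.0},
    {"fingers":0.0,"dx":0.0,"dy":0.0,"dz":-0.0125,"ax":0.0,"ay":0.0,"az":0.0}
  ]
}}

```text
time: 7.3
tcp_pos: [458.6, 78.1, 237.6]
tool_rot: [0.022, -0.707, 0.707, -0.022]
force: [-0.3, -1.7, 0.7]
width: 0.001
```

>>> {"method": "apply_moves", "body": {
  "commands": [
    {"fingers":0.0,"dx":0.0,"dy":0.0,"dz":0.02,"ax":0.0,"ay":0.0,"az":0.0},
    {"fingers":0.0,"dx":0.0,"dy":0.0,"dz":0.05,"ax":0.0,"ay":0.0,"az":0.0},
    {"fingers":0.0,"dx":0.0,"dy":0.0,"dz":0.09,"ax":0.0,"ay":0.0,"az":0.0},
    {"fingers":0.0,"dx":0.0,"dy":0.0,"dz":0.12,"ax":0.0,"ay":0.0,"az":0.0},
    {"fingers":0.0,"dx":0.0,"dy":0.0,"dz":0.12,"ax":0.0,"ay":0.0,"az":0.0}
  ]
}}

```text
time: 7.8
tcp_pos: [466.1, -45.6, 237.5]
tool_rot: [0.02, -0.706, 0.708, -0.02]
force: [-0.3, 0.5, -1.1]
width: -0.001
```

```bash
python3 look.py 6 | grep -v mould
```

```text
7.8 [466.12300019 -45.55087703 237.54135868] [-0.3  0.5 -1.1] rack [-136.46574286  -44.74573733]
top (141, np.float64(92.31824566256367), np.float64(180.77328626108172), array([ 92.73224721, 179.09071833]), array([-134.98062241, -110.15819655]))
top marker_mid [464. 138.  82.] rack [-126.4  137.4] 0.62
top marker_mid [ 468. -454.   -1.] rack [-159.2 -454.5] 0.25
scene (60, np.float64(97.26860290100413), np.float64(179.37873136190987), array([ 97.55969735, 178.22642988]), array([-128.74830356, -112.395279  ]))
scene marker_mid [458. 140.  80.] rack [-134.   142.7] 0.71
```

View pics/top_6.png

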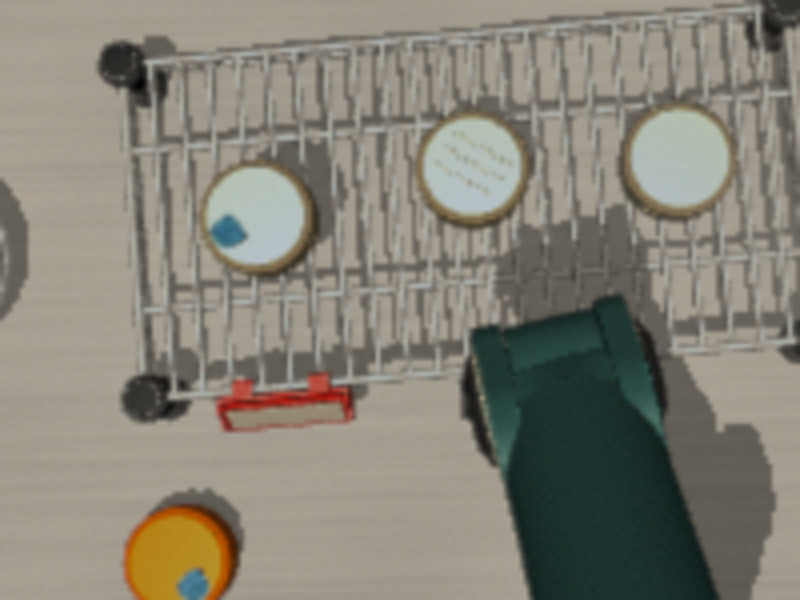

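The holder is now at about 137–138 mm against 139 for the cheese, centred within measuring error; in the crop it sits at (287,409), below the mouldy cheese along the wires. Next: lift, move over the spot.

>>> {"method": "apply_moves", "body": {
  "commands": [
    {"fingers":0.0,"dx":0.0,"dy":-0.04,"dz":0.0,"ax":0.0,"ay":0.0,"az":0.0},
    {"fingers":0.0,"dx":0.0,"dy":-0.08,"dz":0.0,"ax":0.0,"ay":0.0,"az":0.0},
    {"fingers":0.0,"dx":0.0,"dy":-0.12,"dz":0.0,"ax":0.0,"ay":0.0,"az":0.0},
    {"fingers":0.0,"dx":0.0,"dy":-0.15,"dz":0.0,"ax":0.0,"ay":0.0,"az":0.0},
    {"fingers":0.0,"dx":0.0,"dy":-0.15,"dz":0.0,"ax":0.0,"ay":0.0,"az":0.0}
  ]
}}

```text
time: 8.6
tcp_pos: [467.3, -39.7, 391.8]
tool_rot: [0.02, -0.706, 0.707, -0.026]
force: [0.4, -0.1, 0.4]
width: 0.003
```

```bash
cat > off.py <<'E'
from bench import ctrl
from h import *
import sys
s=ctrl.read_state();R=Ro.from_quat(s["tool_rot"]).as_matrix();print(s["tcp_pos"],R.round(3),s["joint_vel"].round(3))
tip=s["tcp_pos"]+R[:,1]*173
print("tip",tip,"to spot in tool axes",(R.T@(np.array([576.8,165.2,155.3])-tip)).round(1))
E
python3 off.py
```

```text
[467.34194918 -39.70126845 391.84420164] [[-0.998  0.009  0.066]
 [-0.066 -0.001 -0.998]
 [-0.008 -1.     0.002]] [-0.008  0.057  0.016  0.063  0.021 -0.05  -0.018]
tip [468.81791236 -39.93434108 218.85065491] to spot in tool axes [-120.7   64.2 -197.7]
```

>>> {"method": "apply_moves", "body": {
  "commands": [
    {"fingers":0.0,"dx":-0.026,"dy":0.0,"dz":-0.042,"ax":0.0,"ay":0.0,"az":0.0},
    {"fingers":0.0,"dx":-0.052,"dy":0.0,"dz":-0.084,"ax":0.0,"ay":0.0,"az":0.0},
    {"fingers":0.0,"dx":-0.076,"dy":0.0,"dz":-0.124,"ax":0.0,"ay":0.0,"az":0.0},
    {"fingers":0.0,"dx":-0.1,"dy":0.0,"dz":-0.164,"ax":0.0,"ay":0.0,"az":0.0},
    {"fingers":0.0,"dx":-0.12,"dy":0.0,"dz":-0.197,"ax":0.0,"ay":0.0,"az":0.0}
  ]
}}

```text
time: 9.1
tcp_pos: [573.3, 166.8, 386.5]
tool_rot: [-0.024, 0.707, -0.706, 0.023]
force: [1.3, -0.2, 0.6]
width: -0.003
```

>>> {"method": "apply_moves", "body": {
  "commands": [
    {"fingers":0.0,"dx":0.0,"dy":0.005,"dz":0.0,"ax":0.0,"ay":0.0,"az":0.0},
    {"fingers":0.0,"dx":0.0,"dy":0.01,"dz":0.0,"ax":0.0,"ay":0.0,"az":0.0},
    {"fingers":0.0,"dx":0.0,"dy":0.015,"dz":0.0,"ax":0.0,"ay":0.0,"az":0.0},
    {"fingers":0.0,"dx":0.0,"dy":0.015,"dz":0.0,"ax":0.0,"ay":0.0,"az":0.0},
    {"fingers":0.0,"dx":0.0,"dy":0.015,"dz":0.0,"ax":0.0,"ay":0.0,"az":0.0}
  ]
}}

```text
time: 9.6
tcp_pos: [573.2, 162.1, 372.5]
tool_rot: [0.022, -0.707, 0.707, -0.022]
force: [0.6, -0.5, 0.7]
width: 0.005
```

```bash
python3 off.py; python3 look.py 7|head -1
```

```text
[573.18535185 162.13896072 372.54770318] [[-0.998 -0.     0.062]
 [-0.062 -0.001 -0.998]
 [ 0.    -1.     0.001]] [ 0.    -0.007 -0.006 -0.012 -0.001 -0.     0.001]
tip [573.13286194 162.02708153 199.54774732] to spot in tool axes [-3.9 44.2 -3. ]
9.6 [573.18535185 162.13896072 372.54770318] [ 0.6 -0.5  0.7] rack [-16.5365934  155.78958365]Traceback (most recent call last):
  File "look.py", line 7, in <module>
    p=ctrl.get_image(n);print(n,red(p,n))
                                ~~~^^^^^
  File "h.py", line 20, in red
    q=mk(C[n])[0](X[m]);return len(q),q[:,1].min(),q[:,1].max(),np.percentile(q[:,1],[1,99]),np.percentile(q[:,0],[2,98])
                                      ~~~~~~~~~~^^
    return umr_minimum(a, axis, None, out, keepdims, initial, where)
ValueError: zero-size array to reduction operation minimum which has no identity
```

>>> {"method": "apply_moves", "body": {
  "commands": [
    {"fingers":0.0,"dx":-0.002,"dy":0.006,"dz":-0.0015,"ax":0.0,"ay":0.0,"az":0.0},
    {"fingers":0.0,"dx":-0.004,"dy":0.012,"dz":-0.003,"ax":0.0,"ay":0.0,"az":0.0},
    {"fingers":0.0,"dx":-0.004,"dy":0.018,"dz":-0.003,"ax":0.0,"ay":0.0,"az":0.0},
    {"fingers":0.0,"dx":-0.004,"dy":0.022,"dz":-0.003,"ax":0.0,"ay":0.0,"az":0.0},
    {"fingers":0.0,"dx":-0.004,"dy":0.025,"dz":-0.003,"ax":0.0,"ay":0.0,"az":0.0}
  ]
}}

```text
time: 10.15
tcp_pos: [577.0, 166.5, 346.9]
tool_rot: [0.023, -0.707, 0.707, -0.022]
force: [-0.2, 0.4, 0.5]
width: 0.001
```

```bash
python3 off.py; python3 - <<'E'
from bench import ctrl
from h import *
p=ctrl.get_image("scene");X=world(p)
cv2.imwrite("pics/s8.png",cv2.resize(p["frame"][100:190,240:350],None,fx=7,fy=6.6,interpolation=cv2.INTER_CUBIC))
dark=p["frame"].max(-1)<60
m=dark&(abs(X[...,0]-577)<30)&(abs(X[...,1]-165)<30)&(X[...,2]>158)&(X[...,2]<230)
q=X[m];print(len(q),q.min(0),q.max(0));q=q[q[:,2]<q[:,2].min()+10];print(q.mean(0),q.min(0),q.max(0))
E
```

```text
[576.99259369 166.49927738 346.93326683] [[-0.998 -0.001  0.064]
 [-0.064 -0.    -0.998]
 [ 0.001 -1.     0.   ]] [-0.01   0.03   0.011  0.018  0.017 -0.051 -0.013]
tip [576.84256817 166.45629477 173.93333722] to spot in tool axes [ 0.1 18.6  1.2]
116 [566.21336301 135.44200132 171.28487832] [591.82329044 194.73168248 229.83268129]
[584.74090849 165.1328105  177.34633857] [581.37795783 158.79459454 171.28487832] [586.59366273 170.61176438 180.61760424]
```

View pics/s8.png

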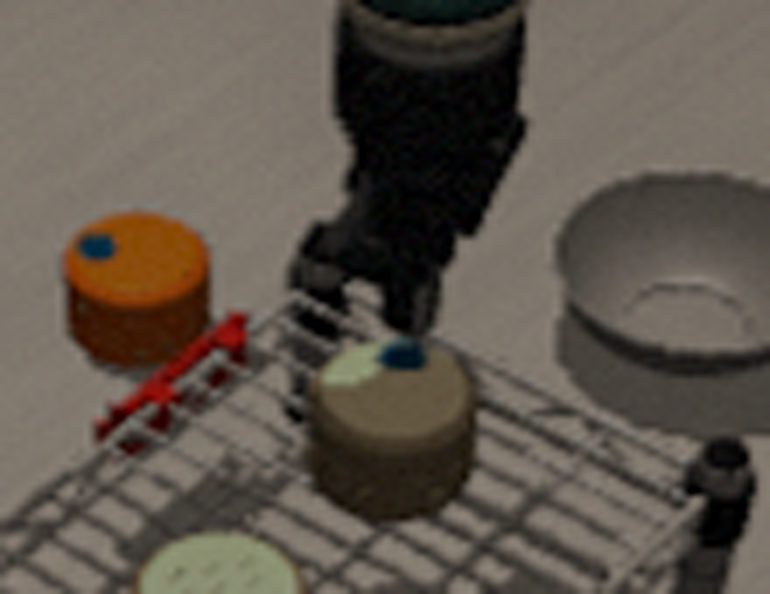

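The crop shows the fingertips at (410,330), right above the blue spot (403,355), with a gap of about 18 mm. I'll lower 4 mm and hold.

>>> {"method": "apply_moves", "body": {
  "commands": [
    {"fingers":0.0,"dx":0.0,"dy":0.002,"dz":0.0,"ax":0.0,"ay":0.0,"az":0.0},
    {"fingers":0.0,"dx":0.0,"dy":0.004,"dz":0.0,"ax":0.0,"ay":0.0,"az":0.0},
    {"fingers":0.0,"dx":0.0,"dy":0.004,"dz":0.0,"ax":0.0,"ay":0.0,"az":0.0},
    {"fingers":0.0,"dx":0.0,"dy":0.004,"dz":0.0,"ax":0.0,"ay":0.0,"az":0.0},
    {"fingers":0.0,"dx":0.0,"dy":0.004,"dz":0.0,"ax":0.0,"ay":0.0,"az":0.0}
  ]
}}

```text
time: 10.7
tcp_pos: [577.2, 166.5, 343.8]
tool_rot: [-0.022, 0.707, -0.707, 0.023]
force: [-0.1, -0.4, -0.1]
width: -0.0
```

>>> {"method": "apply_moves", "body": {
  "commands": [
    {"fingers":0.0,"dx":0.0,"dy":0.0,"dz":0.0,"ax":0.0,"ay":0.0,"az":0.0},
    {"fingers":0.0,"dx":0.0,"dy":0.0,"dz":0.0,"ax":0.0,"ay":0.0,"az":0.0},
    {"fingers":0.0,"dx":0.0,"dy":0.0,"dz":0.0,"ax":0.0,"ay":0.0,"az":0.0},
    {"fingers":0.0,"dx":0.0,"dy":0.0,"dz":0.0,"ax":0.0,"ay":0.0,"az":0.0},
    {"fingers":0.0,"dx":0.0,"dy":0.0,"dz":0.0,"ax":0.0,"ay":0.0,"az":0.0}
  ]
}}

```text
time: 11.2
tcp_pos: [577.1, 166.5, 343.7]
tool_rot: [0.023, -0.707, 0.707, -0.023]
force: [-0.9, -1.0, 0.2]
width: 0.003
```

```bash
python3 off.py
```

```text
[577.13488028 166.49001268 343.65923645] [[-0.998 -0.     0.064]
 [-0.064 -0.    -0.998]
 [ 0.    -1.     0.   ]] [ 0.     0.001 -0.     0.001  0.001  0.001  0.001]
tip [577.13454479 166.4836298  170.65923656] to spot in tool axes [ 0.4 15.4  1.3]
```

>>> {"method": "apply_moves", "body": {
  "commands": [
    {"fingers":0.0,"dx":0.0,"dy":0.0,"dz":0.0,"ax":0.0,"ay":0.0,"az":0.0},
    {"fingers":0.0,"dx":0.0,"dy":0.0,"dz":0.0,"ax":0.0,"ay":0.0,"az":0.0},
    {"fingers":0.0,"dx":0.0,"dy":0.0,"dz":0.0,"ax":0.0,"ay":0.0,"az":0.0},
    {"fingers":0.0,"dx":0.0,"dy":0.0,"dz":0.0,"ax":0.0,"ay":0.0,"az":0.0},
    {"fingers":0.0,"dx":0.0,"dy":0.0,"dz":0.0,"ax":0.0,"ay":0.0,"az":0.0}
  ]
}}

```text
time: 11.7
tcp_pos: [577.1, 166.5, 343.7]
tool_rot: [0.023, -0.707, 0.707, -0.023]
force: [-0.2, -0.1, 0.2]
width: -0.001
```

>>> {"method": "apply_moves", "body": {
  "commands": [
    {"fingers":0.0,"dx":0.0,"dy":0.0,"dz":0.0,"ax":0.0,"ay":0.0,"az":0.0},
    {"fingers":0.0,"dx":0.0,"dy":0.0,"dz":0.0,"ax":0.0,"ay":0.0,"az":0.0},
    {"fingers":0.0,"dx":0.0,"dy":0.0,"dz":0.0,"ax":0.0,"ay":0.0,"az":0.0},
    {"fingers":0.0,"dx":0.0,"dy":0.0,"dz":0.0,"ax":0.0,"ay":0.0,"az":0.0},
    {"fingers":0.0,"dx":0.0,"dy":0.0,"dz":0.0,"ax":0.0,"ay":0.0,"az":0.0}
  ]
}}

```text
time: 12.2
tcp_pos: [577.2, 166.5, 343.7]
tool_rot: [0.023, -0.707, 0.707, -0.023]
force: [-0.1, -0.5, -0.0]
width: 0.0
```

>>> {"method": "apply_moves", "body": {
  "commands": [
    {"fingers":0.0,"dx":0.0,"dy":0.0,"dz":0.0,"ax":0.0,"ay":0.0,"az":0.0},
    {"fingers":0.0,"dx":0.0,"dy":0.0,"dz":0.0,"ax":0.0,"ay":0.0,"az":0.0},
    {"fingers":0.0,"dx":0.0,"dy":0.0,"dz":0.0,"ax":0.0,"ay":0.0,"az":0.0},
    {"fingers":0.0,"dx":0.0,"dy":0.0,"dz":0.0,"ax":0.0,"ay":0.0,"az":0.0},
    {"fingers":0.0,"dx":0.0,"dy":0.0,"dz":0.0,"ax":0.0,"ay":0.0,"az":0.0}
  ]
}}

```text
time: 12.7
tcp_pos: [577.1, 166.5, 343.6]
tool_rot: [0.023, -0.707, 0.707, -0.022]
force: [0.6, 0.4, -0.1]
width: -0.004
```

>>> {"method": "apply_moves", "body": {
  "commands": [
    {"fingers":0.0,"dx":0.0,"dy":-0.04,"dz":0.0,"ax":0.0,"ay":0.0,"az":0.0},
    {"fingers":0.0,"dx":0.0,"dy":-0.08,"dz":0.0,"ax":0.0,"ay":0.0,"az":0.0},
    {"fingers":0.0,"dx":0.03,"dy":-0.1,"dz":0.0,"ax":0.0,"ay":0.0,"az":0.0},
    {"fingers":0.0,"dx":0.06,"dy":-0.11,"dz":0.02,"ax":0.0,"ay":0.0,"az":0.0},
    {"fingers":0.0,"dx":0.09,"dy":-0.11,"dz":0.05,"ax":0.0,"ay":0.0,"az":0.0}
  ]
}}

```text
time: 13.2
tcp_pos: [489.5, 112.3, 455.4]
tool_rot: [-0.023, 0.707, -0.706, 0.025]
force: [0.4, -1.9, 0.5]
width: 0.0
```

>>> {"method": "apply_moves", "body": {
  "commands": [
    {"fingers":0.0,"dx":0.0,"dy":0.0,"dz":0.04,"ax":0.0,"ay":0.0,"az":0.0},
    {"fingers":0.0,"dx":0.0,"dy":0.0,"dz":0.08,"ax":0.0,"ay":0.0,"az":0.0},
    {"fingers":0.0,"dx":0.0,"dy":0.0,"dz":0.12,"ax":0.0,"ay":0.0,"az":0.0},
    {"fingers":0.0,"dx":0.0,"dy":0.0,"dz":0.16,"ax":0.0,"ay":0.0,"az":0.0},
    {"fingers":0.0,"dx":0.0,"dy":0.0,"dz":0.2,"ax":0.0,"ay":0.0,"az":0.0}
  ]
}}

```text
time: 13.7
tcp_pos: [503.0, -90.2, 454.0]
tool_rot: [0.022, -0.707, 0.707, -0.023]
force: [-0.4, 0.1, -0.5]
width: -0.002
```

>>> {"method": "apply_moves", "body": {
  "commands": [
    {"fingers":0.0,"dx":0.0,"dy":0.0,"dz":0.04,"ax":0.0,"ay":0.0,"az":0.0},
    {"fingers":0.0,"dx":0.0,"dy":0.0,"dz":0.08,"ax":0.0,"ay":0.0,"az":0.0},
    {"fingers":0.0,"dx":0.0,"dy":0.0,"dz":0.12,"ax":0.0,"ay":0.0,"az":0.0},
    {"fingers":0.0,"dx":0.0,"dy":0.0,"dz":0.12,"ax":0.0,"ay":0.0,"az":0.0},
    {"fingers":0.0,"dx":0.0,"dy":0.0,"dz":0.12,"ax":0.0,"ay":0.0,"az":0.0}
  ]
}}

```text
time: 14.2
tcp_pos: [510.7, -209.2, 453.4]
tool_rot: [-0.022, 0.707, -0.707, 0.022]
force: [0.0, 1.0, -0.5]
width: 0.003
```

```bash
python3 look.py 9; python3 - <<'E'
from bench import ctrl
from h import *
for n in("top","scene"):
    p=ctrl.get_image(n);X=world(p);x,y,z=np.moveaxis(X,-1,0)
    m=(z>148)&(z<163)&(x>480)&(x<720)&(abs(y-5)<230)
    k,l=cv2.connectedComponents(m.astype(np.uint8))
    for i in range(1,k):
        q=X[l==i]
        if len(q)>60:print(n,cv2.minEnclosingCircle(q[:,:2].astype(np.float32)))
    for t in("rind_brush","steel_bowl"):
        print(t,[(q["location"],q["confidence"]) for q in ctrl.pinpoint(p,t)][:1])
E
```

```text
14.2 [ 510.70089005 -209.16266655  453.38491136] [ 0.   1.  -0.5] rack [-102.2798192  -210.84007365]
top (142, np.float64(92.06891135686891), np.float64(179.9688518133666), array([ 92.287755  , 179.30631507]), array([-134.96828864, -110.11367427]))
top marker_mid [462. 141.  83.] rack [-127.9  140.1] 0.68
top marker_mid [615.   6.  96.] rack [16.6 -4.5] 0.39
top mould_cheese [809. 274.  -3.] rack [226.4 250.9] 0.84
top mould_cheese [800. 110.   2.] rack [207.7  87.4] 0.74
top mould_cheese [589. 143. 101.] rack [ -1.3 133.7] 0.73
top mould_cheese [356. 220.  -0.] rack [-228.8  225.1] 0.64
scene (60, np.float64(96.33276311424886), np.float64(179.0816491049456), array([ 96.69367493, 177.36764214]), array([-130.34313607, -111.49705102]))
scene marker_mid [459. 141.  80.] rack [-132.3  143.5] 0.63
scene marker_mid [ 474. -458.    2.] rack [-155.9 -455.2] 0.2
scene mould_cheese [354. 222.  -2.] rack [-232.   230.7] 0.88
scene mould_cheese [812. 272.  -2.] rack [227.3 252.3] 0.66
scene mould_cheese [583. 150.  99.] rack [ -8.8 144.7] 0.6
top ((616.5514526367188, -130.58628845214844), 37.638763427734375)
top ((614.8656616210938, 5.528616905212402), 37.6080436706543)
top ((585.7352294921875, 147.87789916992188), 37.63258361816406)
rind_brush [([468.8, -454.8, -0.5], 0.95)]
steel_bowl []
scene ((586.2626953125, 146.07308959960938), 37.54539108276367)
scene ((614.9588623046875, 3.6460275650024414), 38.63617706298828)
scene ((617.4010620117188, -132.81704711914062), 37.971527099609375)
rind_brush [([470.6, -457.6, 2.4], 0.58)]
steel_bowl [([566.2, 410.6, -1.5], 0.89)]
```

View pics/top_9.png

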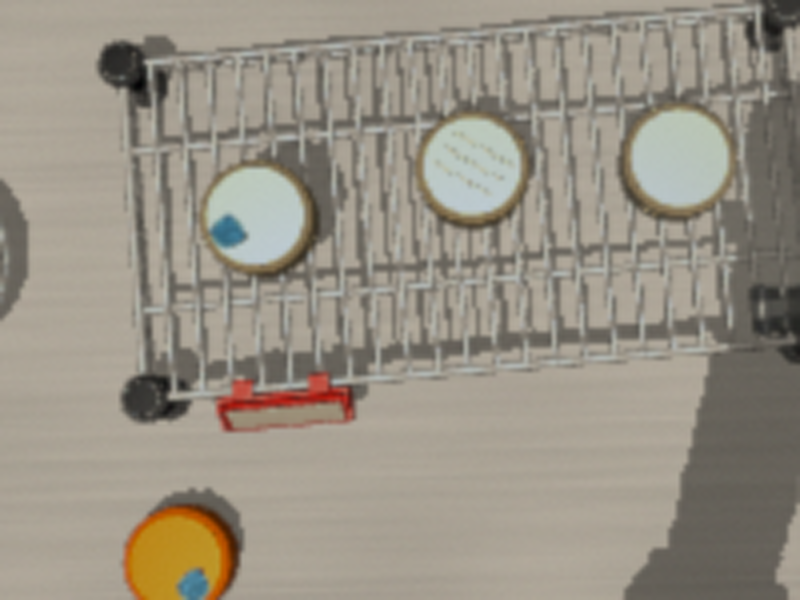

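The crop shows the holder at (287,409), in front of the spotted cheese (258,216), with nothing else moved. I'll draw the hand a little further off the shelf, then hand in.

>>> {"method": "apply_moves", "body": {
  "commands": [
    {"fingers":0.0,"dx":0.01,"dy":0.0,"dz":0.04,"ax":0.0,"ay":0.0,"az":0.0},
    {"fingers":0.0,"dx":0.02,"dy":0.0,"dz":0.08,"ax":0.0,"ay":0.0,"az":0.0},
    {"fingers":0.0,"dx":0.03,"dy":0.0,"dz":0.12,"ax":0.0,"ay":0.0,"az":0.0},
    {"fingers":0.0,"dx":0.04,"dy":0.0,"dz":0.14,"ax":0.0,"ay":0.0,"az":0.0},
    {"fingers":0.0,"dx":0.04,"dy":0.0,"dz":0.14,"ax":0.0,"ay":0.0,"az":0.0}
  ]
}}

```text
time: 15.3
tcp_pos: [477.7, -354.9, 453.2]
tool_rot: [0.021, -0.706, 0.707, -0.02]
force: [0.1, -0.5, -0.4]
width: 0.001
```

>>> {"method": "apply_moves", "body": {
  "commands": [
    {"fingers":0.0,"dx":0.0,"dy":0.0,"dz":0.0,"ax":0.0,"ay":0.0,"az":0.0},
    {"fingers":0.0,"dx":0.0,"dy":0.0,"dz":0.0,"ax":0.0,"ay":0.0,"az":0.0},
    {"fingers":0.0,"dx":0.0,"dy":0.0,"dz":0.0,"ax":0.0,"ay":0.0,"az":0.0}
  ]
}}

```text
time: 15.6
tcp_pos: [480.6, -349.3, 453.8]
tool_rot: [-0.023, 0.707, -0.707, 0.024]
force: [0.2, 0.4, -0.0]
width: -0.001
```

```bash
python3 - <<'E'
from bench import ctrl
s=ctrl.read_state();print(s["time"],s["tcp_pos"],s["force"]);print(ctrl.job_done())
E
```

```text
15.6 [ 480.59511557 -349.29486857  453.81936243] [ 0.17835725  0.43704624 -0.03894576]
the job is handed in; nothing more can be done
None
```

I pushed the red label holder in front of the pale cheese with the blue spot, pointed at the spot, and drew the hand well clear. I handed the job in at 15.6 s.

- **Holder:** it sits at rack y of about 136–138 mm by its red outline, and the cheese is at 139.3 mm. The readings disagreed by a few mm: the network's last holder readings were 140 and 143.5 mm.
- **Pointing:** the shut fingertips stayed about 15 mm above the spot and within 2 mm of its centre sideways, for about 2.6 s. The wrist force showed no contact.
- **Everything else:** the last pictures, taken just before the final retreat, show the three cheeses within 1 mm of where they started, and the brush and bowl within 3 mm, which is the network's accuracy. The bowl was found in the scene view only, as the network missed it in the last top view.

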